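Swing the ware board aside and clip the damp box shut

TASK

Seal the damp box: first swing the free end of the ware board round on the banding wheel until no part of the board is over the box, with the jar still standing in its place on it. Then snap the four lid clips fully down over the rim in opposite-corner order, so that the seal seats evenly: one clip, then the one diagonally across from it, and only then the other diagonal pair. The two left-hand clips are under the shelf of drying pots, so lean in underneath without knocking it; leave the other things where they stand.

Things in the scene. Friction and masses are not known exactly. Their poses are not given: they have to be found in the camera images.
- box: Damp box: heavy clear plastic tub, gasketed lid on; fixed. Rim 260 (its x) x 200 (its y); lid's flat top 85 above the table. Origin on the table under its centre; x roughly away from the robot, y left, z up. Four orange clips, 44 wide, centred at x = -70 and +70 on its right (-y) and left (+y) sides; hinge lines along x on the lid at y = -70 and +70, z = 87.5. Shut clips reach to |y| = 111.
- clip_nr (a joint): Angle of the near right (-x, -y) clip (box's frame): 0 = snapped fully down over the rim, 0.9 = standing wide open; it starts at 0.6 to 0.9. It stays where it is left when up and swings down easily to 0.37; from there a sprung catch resists with up to about 9 N at the place to press. Let go above 0.16 it springs back up to 0.35; below that it snaps itself home and stays shut.
- clip_nr_top (a point): Place to press on the near right (-x, -y) clip: upper face of its 35 long plate, 26 from the hinge, mid-width. Moves with it; shut, 92.5 above the table at |y| = 96 in the box's frame. x runs along the plate from the hinge, z out of its face. The plate ends in a bend (open, up to 119 high) and a 23 skirt. Press the plate, inside the bend, and follow it round its hinge: pushed on the skirt it jams.
- clip_fr (a joint): Angle of the far right (+x, -y) clip (box's frame): 0 = snapped fully down over the rim, 0.9 = standing wide open; it starts at 0.6 to 0.9. It stays where it is left when up and swings down easily to 0.37; from there a sprung catch resists with up to about 9 N at the place to press. Let go above 0.16 it springs back up to 0.35; below that it snaps itself home and stays shut.
- clip_fr_top (a point): Place to press on the far right (+x, -y) clip: upper face of its 35 long plate, 26 from the hinge, mid-width. Moves with it; shut, 92.5 above the table at |y| = 96 in the box's frame. x runs along the plate from the hinge, z out of its face. The plate ends in a bend (open, up to 119 high) and a 23 skirt. Press the plate, inside the bend, and follow it round its hinge: pushed on the skirt it jams.
- clip_nl (a joint): Angle of the near left (-x, +y) clip (box's frame): 0 = snapped fully down over the rim, 0.9 = standing wide open; it starts at 0.6 to 0.9. It stays where it is left when up and swings down easily to 0.37; from there a sprung catch resists with up to about 9 N at the place to press. Let go above 0.16 it springs back up to 0.35; below that it snaps itself home and stays shut.
- clip_nl_top (a point): Place to press on the near left (-x, +y) clip: upper face of its 35 long plate, 26 from the hinge, mid-width. Moves with it; shut, 92.5 above the table at |y| = 96 in the box's frame. x runs along the plate from the hinge, z out of its face. The plate ends in a bend (open, up to 119 high) and a 23 skirt. Press the plate, inside the bend, and follow it round its hinge: pushed on the skirt it jams.
- clip_fl (a joint): Angle of the far left (+x, +y) clip (box's frame): 0 = snapped fully down over the rim, 0.9 = standing wide open; it starts at 0.6 to 0.9. It stays where it is left when up and swings down easily to 0.37; from there a sprung catch resists with up to about 9 N at the place to press. Let go above 0.16 it springs back up to 0.35; below that it snaps itself home and stays shut.
- clip_fl_top (a point): Place to press on the far left (+x, +y) clip: upper face of its 35 long plate, 26 from the hinge, mid-width. Moves with it; shut, 92.5 above the table at |y| = 96 in the box's frame. x runs along the plate from the hinge, z out of its face. The plate ends in a bend (open, up to 119 high) and a 23 skirt. Press the plate, inside the bend, and follow it round its hinge: pushed on the skirt it jams.
- board: Wooden ware board 380 x 90 x 18, loose and level, one end on the banding wheel, underside 135 above the table, the other end jutting over the box. Origin on its underside on the wheel's axis (within 6), 70 from the wheel end; x runs along it to the free end, 310 away; y across it to the left. About 0.4 kg. It turns with the wheel's head: about 0.3 N pushed sideways near the free end.
- board_left (a point): Left (+y) corner of the board's free end, half-way through its thickness: (310, 45, 9) in the board's frame.
- board_right (a point): Right (-y) corner of the board's free end: (310, -45, 9) in the board's frame.
- wheel_axis (a point): Banding wheel: cast-iron stand with an aluminium head 180 across that turns freely about the vertical and stays where left. The point is on its axis, on top of the head, 135 above the table. The stand does not move.
- jar_center (a point): Unfired clay jar, 112 across, 120 tall, about 0.85 kg, standing loose on the board over the wheel; point at its centre, half-way up (60 above the board). z is its axis.
- shelf: Grey ware shelf of drying pots on a side panel at its far left. Plate 370 (its x) x 340 (its y) x 18, underside 272 above the table. Origin on the table under the middle of its free edge; the plate reaches 340 along its +y and 185 either way along x. It overhangs the box's two left clips: its edge lies 20 to 40 to the right of where they are pressed, so the tool must lean in from the right.
- rib_center (a point): Bystander: wooden potter's rib, a flat plate 85 x 46 x 6, lying on the lid; point at its centre.
- bowl_center (a point): Bystander: unfired clay bowl, 116 across the rim, 50 tall, standing on the table beside the box, below the swing of the board; point at its centre.
- mug_center (a point): Bystander: dark teal glazed mug, 80 across, 85 tall, on the table between the box and the banding wheel, below the board; point at its centre.
- jug_center (a point): Bystander: white plastic jug, 116 across, 120 tall, under the near end of the shelf; point at its centre.
- tumbler_center (a point): Bystander: unfired clay tumbler on a 130 x 130 x 12 plywood bat, 107 tall in all; origin half-way up; point at its centre.
Not all that is in view belongs to the job. Leave any purple look-alike of the part that bears jar_center alone.

How it is judged:
By the outcome, as a careful person would: the job done as asked, in the order asked, and still so for the second after the job is handed in, with the robot touching nothing.
It also fails if it takes over 69 s, if anything falls off the work surface, if the arm or the gripper's body presses on something with over 40 N, if the wrist force passes 120 N, or if a joint passes its speed limit or range.

ROBOT

A 6-joint arm with a two-finger parallel gripper is mounted at the origin on the work surface. World frame = base frame: x ahead of the robot, y to its left, z up, the work surface at z = 0. Lengths are in mm, angles in degrees, forces in N, time in s.
With the tool pointing down it reaches from about 350 to 925 mm from the base axis. Payload 6.4 kg.
Tool frame: the origin (TCP) lies at the very end of the fingers, on their centre line; the grasp point (between the pads) lies 19 mm behind it; z points along the fingers, y is the line along which they close (so a half turn about z gives the same grasp; the last joint's range is limited). The gripper opens to 85 mm and grips with 20 to 120 N. Pads are 22 mm wide; open, the fingers measure 114 mm over their backs; the gripper's body (76 mm by 85 mm) begins 54 mm behind the grasp point. The pads swing forward as they close: fully open they stand 13 mm farther back than shut.
Start: joints at [-86.637, 14.043, 89.255, -0, 76.702, -9.975], TCP at [149.961, -632.476, 231.29] pointing down, gripper open.
Joint ranges: [-179.41, 179.41], [-58.25, 129.5], [7.25, 145.43], [-54.29, 234.29], [11.92, 165.04], [-157.13, 157.13]. Speed limits (degrees/s): [147.25, 147.25, 180, 180, 180, 180].

INTERFACE

Orientations are given as a 3x3 rotation matrix whose columns are the frame's x, y, z axes.
In Python, from bench import env gives the robot as it stands.
- The arm moves only by the shell command python3 -m creep 'ROWS' [OPENING]. ROWS is JSON, one flat list of numbers, 6 for each row, row after row: the shift along the tool's x, y, z as a fraction of full scale, then the turn, a rotation vector about the tool's x, y, z as a fraction of full scale. In form: [tx, ty, tz, wx, wy, wz, tx, ty, tz, wx, wy, wz, ...]. A call has 1 to 8 rows; each row is the pose to reach, as a shift and turn from the pose commanded when the call began, along the tool's axes at that moment; what a row does not reach only later rows make up. Full scale, the value 1, is 100 cm for a shift and 45 degrees for a turn. A row lasts 1/8 s, in which the tool goes at most 62.5 mm and 10.7 degrees, less where a joint would pass 70% of its speed; a pose out of reach is approached as far as the arm can. A call with a number of a shift or a turn outside -1 to 1 is refused whole. A call with a gripper value outside its range is refused whole. OPENING is the opening, from 0 (shut) to 1 (fully open), set as the call begins (- or left out, the last holds). The fingers move at their own pace and stop on an object; the grip force is fixed at half the most. Time passes only in rows, so rows that repeat a pose let the fingers close. It gives the time, the measured TCP pose, the force, the opening and the grip force at its end, in the units of the state.
- env.get_state(): the state, without advancing time (a new reading comes with each control period).
- env.camera(name): name is "scene" or "side" or "wrist"; returns (picture, depth): 400x640x3 uint8, red, green, blue; 400x640 float32, mm along the optical axis (not along the pixel's ray), 0 where there is no reading.
- env.camera_params(name): a dict with "camera_matrix" (3x3 intrinsics, pixels), "D" ([k1, k2, p1, p2, k3] as OpenCV has them; the pictures are not rectified), "rvec" (rotation vector, rad) and "tvec" (3), from world to camera coordinates, as OpenCV has them. Camera axes: x right, y down, z forward; pixel columns grow to the right and rows downward; lengths in mm; the calibration is good to about 2 mm. A picture is of the moment at which its call begins: read the wrist's pose just before it. camera_params takes no time and is no camera call; for the wrist camera it gives the pose at the moment of the call.
- env.hand_in(): hands the job in; it is judged then, once.
The state is a dict: "clock": time; "qpos": joint angles; "joint_vel": joint speeds; "joint_torque": joint torques, N m; "tcp_pos": TCP position; "ee_rot": TCP orientation; "ft_force": force on the tool from outside, world axes, zero at the start; "moment": the same for the moment, N m; "width": finger opening in mm; "grip_force": force on a finger pad.
Only numpy, scipy, OpenCV 4.12 (cv2) and the standard library are available. Lean on these libraries where they do the work, as an engineer would, in place of code of your own. Each camera call takes 0.05 s, during which the arm holds its last target. There are 200 camera calls.

## Working session

There is one attempt and no reset: what is moved stays moved. The work goes in short steps, Python scripts to look and compute and a shell command to move; the robot and the scene stay as the last step left them, time stands still between calls to the robot, and variables do not carry over. Pictures are saved under pics/ and viewed, at most 10 in all, crops included, and the job is handed in when it is done.

```bash
ls; mkdir -p pics; python3 - <<'E'
from bench import env
import cv2,numpy as np
for n in ("scene","side"):
    p,d=env.camera(n); np.savez(f"pics/{n}.npz",p=p,d=d,**{k:np.array(v) for k,v in env.camera_params(n).items()})
    cv2.imwrite(f"pics/{n}.png",p[...,::-1])
    print(env.camera_params(n))
s=env.get_state();print(s['clock'],s['tcp_pos'],s['ee_rot'],s['width'],s['ft_force'])
E
```

```text
pics
{'camera_matrix': array([[481.17065908,   0.        , 329.7566181 ],
       [  0.        , 481.17065908, 202.34644637],
       [  0.        ,   0.        ,   1.        ]]), 'D': array([-0.09898297,  0.        ,  0.        ,  0.        ,  0.        ]), 'rvec': array([ 2.15973318,  0.76654457, -0.36182937]), 'tvec': array([-342.75105181, -112.42173433, 1695.65462779])}
{'camera_matrix': array([[518.74386434,   0.        , 320.66916709],
       [  0.        , 518.74386434, 198.56024841],
       [  0.        ,   0.        ,   1.        ]]), 'D': array([-0.0772359,  0.       ,  0.       ,  0.       ,  0.       ]), 'rvec': array([ 0.57611805, -2.98342739,  0.46472995]), 'tvec': array([ 434.34514298,  282.86129422, 1424.41789861])}
0.1 [ 149.940903   -631.93219187  230.25550072] [[ 9.73015985e-01  2.30737688e-01 -1.12637539e-04]
 [ 2.30737508e-01 -9.73014341e-01  1.81486530e-03]
 [ 3.09159883e-04 -1.79188265e-03 -9.99998347e-01]] 85.95368402678407 [0.40188793 0.01076731 0.05237373]
```

View pics/scene.png

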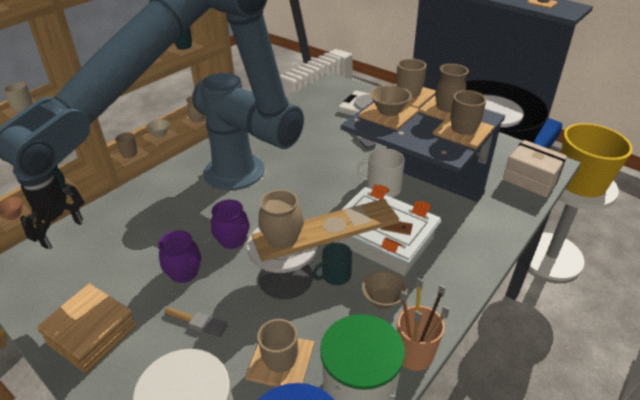

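View pics/side.png

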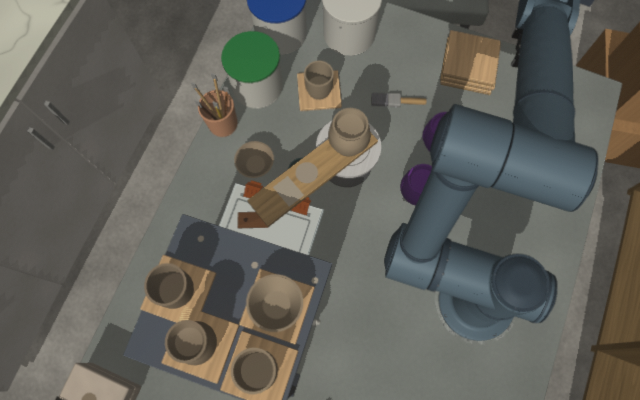

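The scene view shows the tan jar on the board at (280,215), with two purple look-alikes at (230,225) and (180,255), which I'll leave alone. The box is at (390,220), the board's free end at about (385,215), and the rib at (397,226). The mug is at (337,263), the bowl at (383,288) and the jug at (385,172). The tumbler is at (278,345), and the shelf is above and left of the box. Next I'll build an orthographic map.

```bash
cat > h.py <<'E'
import numpy as np,cv2
def cloud(p,d,K,D,rvec,tvec):
    v,u=np.nonzero(d>0); n=cv2.undistortPoints(np.c_[u,v].astype(float)[:,None],K,D)[:,0]
    z=d[v,u]; C=np.c_[n*z[:,None],z]; R=cv2.Rodrigues(np.array(rvec))[0]
    return (C-np.array(tvec).ravel())@R, p[v,u]
def load(n):
    f=np.load(f"pics/{n}.npz"); return cloud(f['p'],f['d'],f['camera_matrix'],f['D'],f['rvec'],f['tvec'])
def ortho(X,c,x0,x1,y0,y1,s,zmax=400):
    # image: up = +x, left = +y ; s mm per px
    m=(X[:,0]>x0)&(X[:,0]<x1)&(X[:,1]>y0)&(X[:,1]<y1)&(X[:,2]<zmax); X=X[m];c=c[m]; o=np.argsort(X[:,2]);X=X[o];c=c[o]
    im=np.zeros((int((x1-x0)/s)+1,int((y1-y0)/s)+1,3),np.uint8)
    r=((x1-X[:,0])/s).astype(int);q=((y1-X[:,1])/s).astype(int)
    for a in (0,1):
        for b in (0,1): im[np.minimum(r+a,im.shape[0]-1),np.minimum(q+b,im.shape[1]-1)]=c
    return im
E
python3 - <<'E'
from h import *
ims=[]
for n in("scene","side"):
    X,c=load(n); im=ortho(X,c,300,1000,-450,350,2)
    for k in range(0,8):
        cv2.putText(im,str(300+100*k),(0,int((700-100*k)/2)),0,.35,(255,255,0),1); cv2.putText(im,str(350-100*k),(50*k,345),0,.35,(0,255,255),1)
    ims.append(im)
    def st(nm,m): 
        if m.sum(): print(n,nm,m.sum(),np.percentile(X[m],[1,50,99],axis=0).round(0).tolist())
    roi=(X[:,0]>300)&(X[:,0]<1000)&(abs(X[:,1])<450)
    hsv=cv2.cvtColor(c[:,None],cv2.COLOR_RGB2HSV)[:,0].astype(int)
    st('orange',roi&(hsv[:,1]>190)&(hsv[:,0]<12)&(hsv[:,2]>110)&(X[:,2]>60)&(X[:,2]<140))
    b=roi&(X[:,2]>146)&(X[:,2]<160); st('board',b)
    st('jar',roi&(X[:,2]>250)&(X[:,2]<285)&(X[:,1]<0))
    st('lid',roi&(X[:,2]>80)&(X[:,2]<91)&(hsv[:,1]<50)&(hsv[:,2]>140))
    st('shelf',roi&(X[:,2]>280)&(X[:,2]<298))
cv2.imwrite("pics/o.png",np.hstack(ims)[...,::-1])
E
```

```text
scene orange 420 [[519.0, -60.0, 91.0], [672.0, 118.0, 103.0], [706.0, 158.0, 116.0]]
scene board 3132 [[432.0, -424.0, 147.0], [565.0, -126.0, 152.0], [918.0, 412.0, 158.0]]
scene jar 958 [[444.0, -289.0, 251.0], [484.0, -245.0, 258.0], [530.0, -204.0, 275.0]]
scene lid 1971 [[483.0, -55.0, 80.0], [664.0, 61.0, 84.0], [742.0, 141.0, 90.0]]
scene shelf 3991 [[398.0, 103.0, 281.0], [610.0, 172.0, 290.0], [763.0, 439.0, 297.0]]
side board 3553 [[427.0, -326.0, 147.0], [570.0, -97.0, 152.0], [856.0, 36.0, 159.0]]
side jar 1020 [[442.0, -285.0, 250.0], [485.0, -246.0, 258.0], [527.0, -201.0, 277.0]]
side lid 2300 [[484.0, -310.0, 80.0], [571.0, 27.0, 85.0], [804.0, 79.0, 91.0]]
side shelf 11393 [[386.0, 111.0, 284.0], [592.0, 208.0, 289.0], [756.0, 448.0, 298.0]]
```

View pics/o.png

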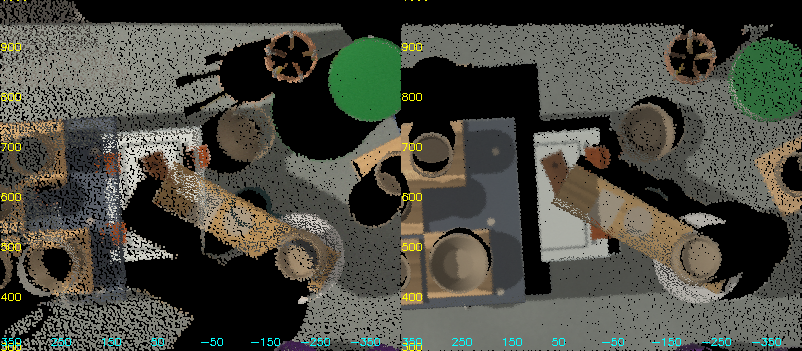

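```bash
python3 - <<'E'
from h import *
for n in("scene","side"):
    X,c=load(n); hsv=cv2.cvtColor(c[:,None],cv2.COLOR_RGB2HSV)[:,0].astype(int)
    box=(X[:,0]>440)&(X[:,0]<780)&(X[:,1]>-110)&(X[:,1]<220)
    o=box&(hsv[:,1]>170)&(hsv[:,0]<10)&(hsv[:,2]>100)&(X[:,2]>70)&(X[:,2]<135)
    P=X[o]
    im=np.zeros((180,180),np.uint8); im[((P[:,0]-430)/2).astype(int),((P[:,1]+120)/2).astype(int)]=255
    k,l=cv2.connectedComponents(cv2.dilate(im,np.ones((5,5))))
    L=l[((P[:,0]-430)/2).astype(int),((P[:,1]+120)/2).astype(int)]
    for i in range(1,k):
        Q=P[L==i]
        if len(Q)>15: print(n,'clip',len(Q),Q.min(0).round(),Q.max(0).round(),Q.mean(0).round())
    b=(X[:,2]>148)&(X[:,2]<158)&(X[:,0]>400)&(X[:,0]<760)&(X[:,1]>-330)&(X[:,1]<60)&(hsv[:,1]>60)
    r=cv2.minAreaRect(X[b][:,:2].astype(np.float32)); print(n,'board',r,cv2.boxPoints(r).round(0).tolist())
    h=(X[:,2]>245)&(X[:,2]<278)&(X[:,0]>400)&(X[:,0]<580)&(X[:,1]>-330)&(X[:,1]<-150)
    print(n,'jar',cv2.minEnclosingCircle(X[h][:,:2].astype(np.float32)))
    w=(abs(X[:,2]-134)<4)&(X[:,0]>350)&(X[:,0]<620)&(X[:,1]>-380)&(X[:,1]<-110)&(hsv[:,1]<60)
    print(n,'wheel',cv2.minEnclosingCircle(X[w][:,:2].astype(np.float32)),w.sum())
    l=box&(X[:,2]>80)&(X[:,2]<92)&(hsv[:,1]<60)&(hsv[:,2]>120)
    r=cv2.minAreaRect(X[l][:,:2].astype(np.float32)); print(n,'lid',r,cv2.boxPoints(r).round(0).tolist())
    s=(X[:,2]>282)&(X[:,2]<297)&(X[:,0]>350)&(X[:,0]<800)&(X[:,1]>60)&(X[:,1]<300)
    S=X[s]; e=[(x,S[abs(S[:,0]-x)<8][:,1].min().round()) for x in range(400,770,40) if (abs(S[:,0]-x)<8).any()]; print(e)
E
```

```text
scene clip 29 [515.  99.  89.] [557. 124. 115.] [532. 114. 103.]
scene clip 28 [671. -64.  94.] [706. -35. 113.] [690. -52. 104.]
scene board ((546.1033935546875, -141.92135620117188), (380.80419921875, 97.52530670166016), 61.70296096801758) [[413.0, -286.0], [499.0, -333.0], [679.0, 3.0], [593.0, 49.0]]
scene jar ((488.1905517578125, -246.63360595703125), 49.33158874511719)
scene wheel ((519.4317016601562, -212.68927001953125), 136.01309204101562) 861
scene lid ((602.9656372070312, 80.41058349609375), (268.4551086425781, 291.31317138671875), 4.32133150100708) [[458.0, 216.0], [480.0, -75.0], [748.0, -55.0], [726.0, 236.0]]
[(400, np.float64(99.0)), (440, np.float64(101.0)), (480, np.float64(103.0)), (520, np.float64(107.0)), (560, np.float64(109.0)), (600, np.float64(110.0)), (640, np.float64(114.0)), (680, np.float64(116.0)), (720, np.float64(115.0)), (760, np.float64(119.0))]
side board ((543.9351196289062, -137.9886016845703), (379.56170654296875, 92.10890197753906), 60.99998474121094) [[412.0, -282.0], [492.0, -326.0], [676.0, 6.0], [596.0, 50.0]]
side jar ((485.8550109863281, -240.4786834716797), 49.422306060791016)
side wheel ((483.63641357421875, -244.51730346679688), 90.95000457763672) 797
side lid ((611.9611206054688, 12.397285461425781), (256.81719970703125, 134.17958068847656), 4.352571487426758) [[479.0, 70.0], [489.0, -64.0], [745.0, -45.0], [735.0, 89.0]]
[(400, np.float64(103.0)), (440, np.float64(104.0)), (480, np.float64(107.0)), (520, np.float64(110.0)), (560, np.float64(113.0)), (600, np.float64(114.0)), (640, np.float64(118.0)), (680, np.float64(119.0)), (720, np.float64(122.0)), (760, np.float64(124.0))]
```

```bash
cat > to.py <<'E'
# python3 to.py x y z tilt [x y z tilt ...] : shifts/turns from present pose; tilt about box x
import sys,numpy as np
from scipy.spatial.transform import Rotation as Ro
from bench import env
s=env.get_state(); p=np.array(s['tcp_pos']); R=np.array(s['ee_rot'])
print(round(s['clock'],2),p.round(1),'F',np.round(s['ft_force'],1),'w',round(s['width'],1),'q',np.round(s['qpos'],0), 'tilt',round(np.degrees(np.arctan2(R[2,0],-R[2,2])),1))
a=list(map(float,sys.argv[1:])); psi=np.radians(4.0)
bx=np.array([np.cos(psi),np.sin(psi),0]);by=np.array([-np.sin(psi),np.cos(psi),0]);zz=np.array([0,0,1.])
for i in range(0,len(a),4):
    t=np.radians(a[i+3]); T=np.c_[by*np.cos(t)+zz*np.sin(t),bx,by*np.sin(t)-zz*np.cos(t)]
    sh=R.T@(np.array(a[i:i+3])-p)/1000; rv=Ro.from_matrix(R.T@T).as_rotvec(degrees=True)/45
    print(sh.round(3).tolist(),rv.round(3).tolist())
E
python3 to.py 330 -330 400 0 506 -28 400 0
```

```text
0.1 [ 149.9 -631.9  230.3] F [0.4 0.  0.1] w 86.0 q [-87.  14.  89.  -0.  77. -10.] tilt 0.0
[0.245, -0.253, -0.169] [-0.002, -0.002, -1.792]
[0.486, -0.506, -0.169] [-0.002, -0.002, -1.792]
```

```bash
python3 -m creep '[0.245,-0.253,-0.169,0,0,-0.9,0.245,-0.253,-0.169,0,0,-0.9,0.245,-0.253,-0.169,0,0,-0.9,0.245,-0.253,-0.169,0,0,-0.9,0.245,-0.253,-0.169,0,0,-0.9,0.245,-0.253,-0.169,0,0,-0.9,0.245,-0.253,-0.169,0,0,-0.9]' 0; python3 to.py 502 -24 260 0
```

```text
clock: 0.98
tcp_pos: [331.3, -327.9, 402.6]
ee_rot: [[0.587, 0.809, 0.002], [0.809, -0.587, -0.003], [-0.001, 0.004, -1.0]]
ft_force: [0.4, -0.7, -0.3]
width: -0.1
grip_force: 0.0
0.97 [ 331.3 -327.9  402.6] F [ 0.4 -0.7 -0.3] w -0.1 q [-59. -17. 102.   0.  95. -23.] tilt -0.1
[0.346, -0.041, 0.142] [0.004, 0.003, -0.888]
```

```bash
python3 -m creep '[0.346,-0.041,0.1,0,0,-0.888,0.346,-0.041,0.142,0,0,-0.888,0.346,-0.041,0.142,0,0,-0.888,0.346,-0.041,0.142,0,0,-0.888,0.346,-0.041,0.142,0,0,-0.888,0.346,-0.041,0.142,0,0,-0.888,0.346,-0.041,0.142,0,0,-0.888]'; python3 to.py 502 -24 140 0
python3 - <<'E'
import numpy as np
ax=np.array([484,-244.]);r=200
for yaw in (61,50,40,30,20,12,8):
    a=np.radians(yaw); P=ax+r*np.array([np.cos(a),np.sin(a)])+(45+13)*np.array([-np.sin(a),np.cos(a)]); print(yaw,P.round())
E
```

```text
clock: 1.85
tcp_pos: [500.1, -23.5, 254.5]
ee_rot: [[-0.071, 0.997, -0.007], [0.997, 0.071, 0.002], [0.002, -0.007, -1.0]]
ft_force: [-0.8, -0.3, -0.3]
width: 0.1
grip_force: 0.0
1.85 [500.1 -23.5 254.5] F [-0.8 -0.3 -0.3] w 0.1 q [-16.  -7. 109.   0.  79. -20.] tilt 0.1
[-0.001, 0.003, 0.114] [-0.008, -0.003, 0.001]
61 [530. -41.]
50 [568. -54.]
40 [600. -71.]
30 [628. -94.]
20 [ 652. -121.]
12 [ 668. -146.]
8 [ 674. -159.]
```

```bash
python3 -m creep '[0,0.003,0.06,0,0,0,0,0.003,0.114,0,0,0,0,0.003,0.114,0,0,0]'; python3 to.py 512 -32 140 0 521 -37 140 0 530 -41 140 0 542 -45 140 0 555 -49 140 0 568 -54 140 0 579 -60 140 0 590 -66 140 0
```

```text
clock: 2.22
tcp_pos: [500.4, -26.4, 140.0]
ee_rot: [[-0.065, 0.998, -0.01], [0.998, 0.065, 0.002], [0.003, -0.01, -1.0]]
ft_force: [-0.1, 0.6, 0.3]
width: -0.3
grip_force: 0.0
2.23 [500.4 -26.4 140. ] F [-0.1  0.6  0.3] w -0.3 q [-16.   0. 114.  -0.  66. -20.] tilt 0.2
[-0.006, 0.011, -0.0] [-0.013, -0.004, -0.007]
[-0.012, 0.02, -0.0] [-0.013, -0.004, -0.007]
[-0.017, 0.029, -0.0] [-0.013, -0.004, -0.007]
[-0.021, 0.04, -0.0] [-0.013, -0.004, -0.007]
[-0.026, 0.053, -0.001] [-0.013, -0.004, -0.007]
[-0.032, 0.066, -0.001] [-0.013, -0.004, -0.007]
[-0.039, 0.076, -0.001] [-0.013, -0.004, -0.007]
[-0.045, 0.087, -0.001] [-0.013, -0.004, -0.007]
```

```bash
python3 -m creep '[-0.006,0.011,0,0,0,0,-0.012,0.02,0,0,0,0,-0.017,0.029,0,0,0,0,-0.021,0.04,0,0,0,0,-0.026,0.053,0,0,0,0,-0.032,0.066,0,0,0,0,-0.039,0.076,0,0,0,0,-0.045,0.087,0,0,0,0]'; python3 to.py  600 -71 140 0 610 -78 140 0 619 -86 140 0 628 -94 140 0 636 -102 140 0 644 -111 140 0 652 -121 140 0 658 -131 140 0;
```

```text
clock: 3.22
tcp_pos: [594.4, -65.2, 143.8]
ee_rot: [[-0.066, 0.998, -0.001], [0.998, 0.066, 0.001], [0.001, -0.0, -1.0]]
ft_force: [0.8, 0.6, 0.4]
width: 0.2
grip_force: 0.0
3.23 [594.4 -65.2 143.8] F [0.8 0.6 0.4] w 0.2 q [-17.  13. 101.   0.  67. -21.] tilt 0.1
[-0.006, 0.005, 0.004] [-0.001, -0.001, -0.005]
[-0.014, 0.015, 0.004] [-0.001, -0.001, -0.005]
[-0.022, 0.023, 0.004] [-0.001, -0.001, -0.005]
[-0.031, 0.032, 0.004] [-0.001, -0.001, -0.005]
[-0.039, 0.039, 0.004] [-0.001, -0.001, -0.005]
[-0.049, 0.046, 0.004] [-0.001, -0.001, -0.005]
[-0.059, 0.054, 0.004] [-0.001, -0.001, -0.005]
[-0.07, 0.059, 0.004] [-0.001, -0.001, -0.005]
```

```bash
python3 -m creep '[-0.006,0.005,0.004,0,0,0,-0.014,0.015,0.004,0,0,0,-0.022,0.023,0.004,0,0,0,-0.031,0.032,0.004,0,0,0,-0.039,0.039,0.004,0,0,0,-0.049,0.046,0.004,0,0,0,-0.059,0.054,0.004,0,0,0,-0.07,0.059,0.004,0,0,0]'; python3 to.py 663 -138 140 0 668 -146 140 0 672 -153 140 0 674 -158 140 0 665 -100 220 0; python3 - <<'E'
from bench import env
import cv2,numpy as np
n="side"
p,d=env.camera(n); np.savez(f"pics/{n}2.npz",p=p,d=d,**{k:np.array(v) for k,v in env.camera_params(n).items()})
cv2.imwrite("pics/side2.png",p[...,::-1])
E
```

```text
clock: 4.22
tcp_pos: [657.9, -131.8, 140.3]
ee_rot: [[-0.066, 0.998, 0.0], [0.998, 0.066, 0.0], [0.0, 0.0, -1.0]]
ft_force: [0.1, 0.0, 0.1]
width: 0.1
grip_force: 0.2
4.22 [ 657.9 -131.8  140.3] F [0.1 0.  0.1] w 0.1 q [-21.  22.  90.   0.  69. -25.] tilt 0.0
[-0.007, 0.005, 0.0] [0.0, -0.0, -0.004]
[-0.015, 0.009, 0.0] [0.0, -0.0, -0.004]
[-0.022, 0.013, 0.0] [0.0, -0.0, -0.004]
[-0.027, 0.014, 0.0] [0.0, -0.0, -0.004]
[0.031, 0.009, -0.08] [0.0, -0.0, -0.004]
```

View pics/side2.png

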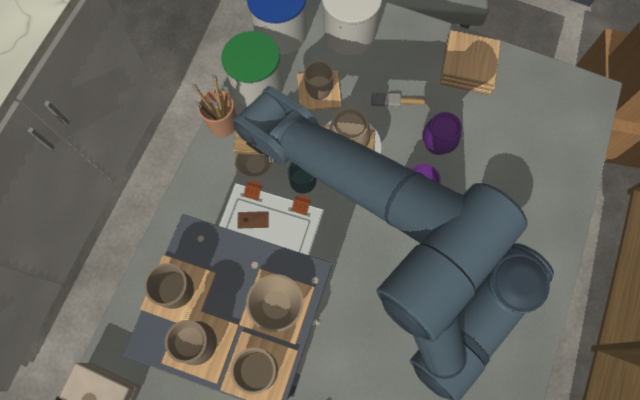

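The board's left side now shows at (250,145), clear of the box, and the jar still stands at (350,125). The right clips show at (253,190) and (302,205), with the rib at (253,220). One more small push, then I'll back off.

```bash
python3 -m creep '[-0.007,0.005,0,0,0,0,-0.015,0.009,0,0,0,0,-0.02,0.012,0,0,0,0,-0.02,0.012,0,0,0,0,0.02,0.009,-0.01,0,0,0,0.035,0.009,-0.08,0,0,0,0.035,0.009,-0.08,0,0,0]'; python3 - <<'E'
from bench import env
from h import *
n="side"
p,d=env.camera(n); np.savez(f"pics/{n}3.npz",p=p,d=d,**{k:np.array(v) for k,v in env.camera_params(n).items()})
for n in("side3",):
    X,c=load(n); hsv=cv2.cvtColor(c[:,None],cv2.COLOR_RGB2HSV)[:,0].astype(int)
    box=(X[:,0]>440)&(X[:,0]<780)&(X[:,1]>-110)&(X[:,1]<220)
    o=box&(hsv[:,1]>170)&(hsv[:,0]<10)&(hsv[:,2]>100)&(X[:,2]>70)&(X[:,2]<135)
    for m in (o&(X[:,0]>620)&(X[:,1]<20),o&(X[:,0]<620)&(X[:,1]<20)):
        Q=X[m];print('clip',len(Q),np.percentile(Q,[3,97],axis=0).round().tolist(),Q.mean(0).round())
        for y in range(-70,0,5):
            q=Q[abs(Q[:,1]-y)<2.5]
            if len(q): print(y,q[:,2].mean().round(),q[:,0].min().round(),q[:,0].max().round(),len(q))
    l=box&(X[:,2]>80)&(X[:,2]<92)&(hsv[:,1]<60)&(hsv[:,2]>120)
    r=cv2.minAreaRect(X[l][:,:2].astype(np.float32)); print(n,'lid',r,cv2.boxPoints(r).round(0).tolist())
    b=(X[:,2]>148)&(X[:,2]<158)&(X[:,0]>400)&(X[:,0]<820)&(X[:,1]>-330)&(X[:,1]<60)&(hsv[:,1]>60)
    r=cv2.minAreaRect(X[b][:,:2].astype(np.float32)); print(n,'board',r,cv2.boxPoints(r).round(0).tolist())
    h=(X[:,2]>245)&(X[:,2]<278)&(X[:,0]>400)&(X[:,0]<580)&(X[:,1]>-330)&(X[:,1]<-150)
    print(n,'jar',cv2.minEnclosingCircle(X[h][:,:2].astype(np.float32)))
X,c=load("scene"); hsv=cv2.cvtColor(c[:,None],cv2.COLOR_RGB2HSV)[:,0].astype(int)
o=(hsv[:,1]>150)&(hsv[:,0]<12)&(hsv[:,2]>80)&(X[:,2]>70)&(X[:,2]<135)&(X[:,1]>80)&(X[:,1]<180)&(X[:,0]<760)&(X[:,0]>480)
for m in (o&(X[:,0]>620),o&(X[:,0]<620)):
    Q=X[m]; print('left',len(Q)); 
    for y in range(90,165,6):
        q=Q[abs(Q[:,1]-y)<3]
        if len(q): print(y,q[:,2].mean().round(),q[:,0].min().round(),q[:,0].max().round(),len(q))
E
```

```text
clock: 5.15
tcp_pos: [666.5, -95.0, 226.5]
ee_rot: [[-0.068, 0.998, 0.009], [0.998, 0.068, -0.003], [-0.003, 0.009, -1.0]]
ft_force: [0.3, -0.0, -0.0]
width: 0.5
grip_force: 0.0
clip 3 [[671.0, -38.0, 101.0], [674.0, -30.0, 103.0]] [673. -33. 102.]
-40 104.0 674.0 674.0 1
-30 101.0 671.0 673.0 2
clip 5 [[537.0, -48.0, 99.0], [559.0, -37.0, 101.0]] [550. -43. 100.]
-50 101.0 535.0 535.0 1
-45 99.0 549.0 549.0 1
-40 100.0 547.0 560.0 2
-35 99.0 557.0 557.0 1
side3 lid ((612.0507202148438, 11.669784545898438), (257.2695007324219, 133.77073669433594), 3.912825345993042) [[479.0, 70.0], [488.0, -64.0], [745.0, -46.0], [736.0, 87.0]]
side3 board ((567.0142822265625, -266.3125), (301.7961120605469, 61.18268585205078), 1.80805242061615) [[415.0, -240.0], [417.0, -302.0], [719.0, -292.0], [717.0, -231.0]]
side3 jar ((483.82568359375, -243.1803741455078), 49.4939079284668)
left 197
108 94.0 684.0 684.0 1
114 94.0 654.0 694.0 22
120 97.0 656.0 696.0 47
126 105.0 654.0 693.0 44
132 109.0 651.0 696.0 39
138 112.0 651.0 697.0 22
144 111.0 693.0 693.0 1
150 98.0 690.0 694.0 3
156 102.0 658.0 692.0 16
162 102.0 674.0 684.0 2
left 166
96 99.0 543.0 543.0 1
102 94.0 518.0 553.0 17
108 96.0 517.0 556.0 31
114 101.0 517.0 556.0 32
120 108.0 514.0 557.0 43
126 110.0 512.0 555.0 23
132 112.0 531.0 556.0 3
138 100.0 549.0 553.0 3
144 102.0 518.0 553.0 8
150 99.0 527.0 545.0 5
```

```bash
sed -i 's/^for i in range/np.set_printoptions(suppress=True)\nfor i in range/' to.py; cat > bx.py <<'E'
# box coords -> world
import sys,numpy as np
a=list(map(float,sys.argv[1:]));c,s=np.cos(np.radians(4)),np.sin(np.radians(4))
for i in range(0,len(a),4): x,y,z,t=a[i:i+4]; print(round(609+c*x-s*y,1),round(45+s*x+c*y,1),z,t)
E
python3 to.py $(python3 bx.py 70 -76 130 0)
```

```text
5.2 [666.  -95.2 225.4] F [0.4 0.6 1.1] w 0.3 q [-18.  17.  86.   0.  76. -22.] tilt -0.2
[0.068, 0.022, 0.095] [0.009, 0.004, -0.003]
```

```bash
python3 -m creep '[0.068,0.022,0.04,0,0,0,0.068,0.022,0.09,0,0,0,0.068,0.022,0.095,0,0,0,0.068,0.022,0.095,0,0,0]'; python3 to.py $(python3 bx.py 70 -76 120 0 70 -77 114 0 70 -80 109 0 70 -83 104 0 70 -87 99 0 70 -91 94 0 70 -92 90 0 )
python3 - <<'E'
from bench import env
import cv2
p,d=env.camera("side"); cv2.imwrite("pics/s4.png",cv2.resize(p[60:260,160:400,::-1],(720,600),interpolation=cv2.INTER_CUBIC))
E
```

```text
clock: 5.7
tcp_pos: [681.4, -27.1, 125.5]
ee_rot: [[-0.066, 0.998, -0.0], [0.998, 0.066, -0.0], [-0.0, -0.0, -1.0]]
ft_force: [0.7, -0.8, 0.9]
width: -0.0
grip_force: 0.0
5.7 [681.4 -27.1 125.5] F [ 0.7 -0.8  0.9] w -0.0 q [-12.  24.  88.  -0.  68. -16.] tilt -0.0
[0.001, 0.003, 0.005] [-0.001, 0.0, -0.005]
[0.0, 0.003, 0.011] [-0.001, 0.0, -0.005]
[-0.003, 0.003, 0.016] [-0.001, 0.0, -0.005]
[-0.006, 0.003, 0.021] [-0.001, 0.0, -0.005]
[-0.01, 0.003, 0.026] [-0.001, 0.0, -0.005]
[-0.014, 0.003, 0.031] [-0.001, 0.0, -0.005]
[-0.015, 0.003, 0.035] [-0.001, 0.0, -0.005]
```

View pics/s4.png

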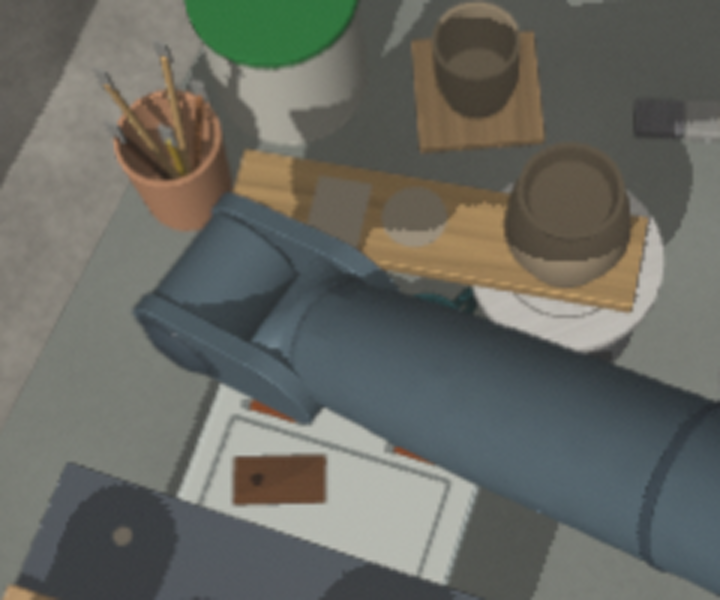

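The crop shows the board at (245,165)–(640,290), well clear of the box. The jar still stands at (568,215), and the rib is untouched at (280,480). Now I'll press the far right clip.

```bash
python3 -m creep '[0.001,0.003,0.005,0,0,0,0,0.003,0.011,0,0,0,-0.003,0.003,0.016,0,0,0,-0.006,0.003,0.021,0,0,0,-0.01,0.003,0.026,0,0,0,-0.014,0.003,0.031,0,0,0,-0.015,0.003,0.035,0,0,0,-0.015,0.003,0.036,0,0,0]'; python3 to.py
```

```text
clock: 6.75
tcp_pos: [686.3, -40.4, 92.3]
ee_rot: [[-0.066, 0.998, 0.001], [0.998, 0.066, 0.001], [0.001, 0.001, -1.0]]
ft_force: [-7.7, 5.6, 17.2]
width: 0.2
grip_force: 9.0
6.75 [686.3 -40.4  92.3] F [-7.7  5.6 17.2] w 0.2 q [-13.  27.  88.   0.  65. -17.] tilt 0.1
```

```bash
python3 -m creep '[0,0,-0.06,0,0,0,0,0,-0.12,0,0,0]'; python3 to.py $(python3 bx.py -70 20 200 40)
```

```text
clock: 7.0
tcp_pos: [684.7, -41.2, 209.3]
ee_rot: [[-0.066, 0.998, -0.002], [0.998, 0.066, 0.0], [0.0, -0.002, -1.0]]
ft_force: [0.3, 0.0, 0.4]
width: -0.2
grip_force: 0.0
7.0 [684.7 -41.2 209.3] F [0.3 0.  0.4] w -0.2 q [-13.  20.  84.  -0.  76. -17.] tilt 0.0
[0.111, -0.14, 0.01] [-0.001, 0.888, -0.006]
```

```bash
python3 -m creep '[0.03,-0.05,-0.02,0,0.2,0,0.06,-0.1,0,0,0.45,0,0.111,-0.14,0.01,0,0.7,0,0.111,-0.14,0.01,0,0.888,0,0.111,-0.14,0.01,0,0.888,0,0.111,-0.14,0.01,0,0.888,0]'; python3 to.py $(python3 bx.py -70 58 134 40 -70 72 117 40)
```

```text
clock: 7.75
tcp_pos: [539.2, 60.0, 199.8]
ee_rot: [[-0.051, 0.998, -0.041], [0.767, 0.066, 0.639], [0.64, 0.001, -0.768]]
ft_force: [-0.1, -0.2, 0.3]
width: 0.2
grip_force: 0.0
7.75 [539.2  60.  199.8] F [-0.1 -0.2  0.3] w 0.2 q [-22.   8. 107.  35.  86. -35.] tilt 39.8
[-0.013, -0.002, 0.075] [0.004, 0.005, -0.003]
[-0.013, -0.002, 0.097] [0.004, 0.005, -0.003]
```

Move to the hover point and check it with the wrist and side cameras.

```bash
python3 -m creep '[-0.013,-0.002,0.045,0,0,0,-0.013,-0.002,0.065,0,0,0,-0.013,-0.002,0.065,0,0,0]'; python3 to.py; python3 - <<'E'
from bench import env
import cv2,numpy as np
p,d=env.camera("wrist"); q,_=env.camera("scene")
a=cv2.resize(p[...,::-1],(480,300)); b=cv2.resize(q[130:290,300:460,::-1],(300,300),interpolation=cv2.INTER_CUBIC)
cv2.imwrite("pics/w5.png",np.hstack([a,b]))
E
```

```text
clock: 8.12
tcp_pos: [533.8, 93.2, 140.8]
ee_rot: [[-0.051, 0.998, -0.045], [0.765, 0.068, 0.641], [0.642, -0.001, -0.766]]
ft_force: [-0.1, 0.1, 0.1]
width: 0.1
grip_force: 0.0
8.12 [533.8  93.2 140.8] F [-0.1  0.1  0.1] w 0.1 q [-19.  12. 109.  37.  80. -37.] tilt 40.0
```

View pics/w5.png

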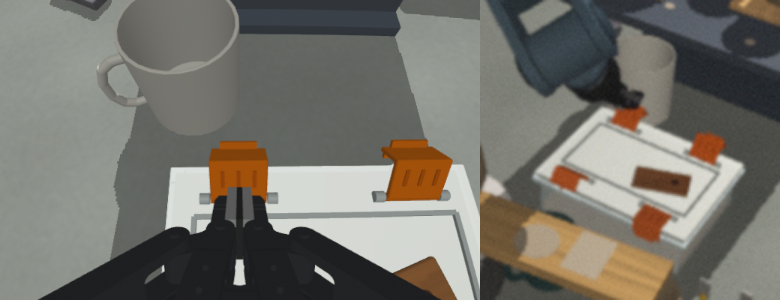

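The fingers (238,195) line up with the near left clip (239,170), and the gripper is well clear of the shelf. In the right-hand crop, the far right clip (653,220) sits down on the rim.

```bash
python3 to.py $(python3 bx.py -70 74 116 40 -70 80 110 40 -70 85 105.5 40 -70 90 103 40 -70 94 100.5 40 -70 97 97.5 40 -70 98 96 40)
```

```text
8.22 [535.3  91.9 142.4] F [-0.2  0.2  0.6] w 0.2 q [-19.  11. 109.  37.  80. -37.] tilt 39.9
[-0.0, 0.0, 0.034] [0.004, 0.002, -0.001]
[0.001, 0.0, 0.043] [0.004, 0.002, -0.001]
[0.002, 0.0, 0.05] [0.004, 0.002, -0.001]
[0.004, 0.0, 0.055] [0.004, 0.002, -0.001]
[0.005, 0.0, 0.059] [0.004, 0.002, -0.001]
[0.006, 0.0, 0.063] [0.004, 0.002, -0.001]
[0.006, -0.0, 0.065] [0.004, 0.002, -0.001]
```

```bash
python3 -m creep '[0,0,0.02,0,0,0,0,0,0.034,0,0,0,0.001,0,0.043,0,0,0,0.002,0,0.05,0,0,0,0.004,0,0.055,0,0,0,0.005,0,0.059,0,0,0,0.006,0,0.063,0,0,0,0.006,0,0.065,0,0,0]'; python3 to.py $(python3 bx.py -70 98 92 40)
```

```text
clock: 9.22
tcp_pos: [533.1, 137.6, 97.1]
ee_rot: [[-0.053, 0.998, -0.039], [0.765, 0.066, 0.641], [0.642, 0.004, -0.767]]
ft_force: [-2.3, -10.1, 16.3]
width: 0.3
grip_force: 7.7
9.22 [533.1 137.6  97.1] F [ -2.3 -10.1  16.3] w 0.3 q [-15.  15. 111.  40.  73. -37.] tilt 39.9
[-0.003, -0.001, 0.004] [0.007, 0.001, -0.001]
```

```bash
python3 -m creep '[-0.002,0,0.003,0,0,0,-0.003,0,0.004,0,0,0]'; python3 -m creep '[0,0,-0.04,0,0,0,0,0,-0.07,0,0,0,0,0,-0.07,0,0,0]' | head -2;  python3 to.py $(python3 bx.py 70 52 143 40); python3 - <<'E'
from bench import env
import cv2,numpy as np
p,d=env.camera("wrist"); np.savez("pics/w6.npz",p=p,d=d,**{k:np.array(v) for k,v in env.camera_params("wrist").items()})
q,_=env.camera("scene")
a=cv2.resize(p[...,::-1],(480,300)); b=cv2.resize(q[130:290,300:460,::-1],(300,300),interpolation=cv2.INTER_CUBIC)
cv2.imwrite("pics/w6.png",np.hstack([a,b]))
E
```

```text
clock: 9.48
tcp_pos: [533.5, 137.7, 96.5]
ee_rot: [[-0.056, 0.998, -0.042], [0.762, 0.07, 0.644], [0.646, 0.004, -0.764]]
ft_force: [-14.7, -16.2, 40.7]
width: 0.0
grip_force: 20.3
clock: 9.85
tcp_pos: [535.6, 92.8, 145.1]
9.85 [535.6  92.8 145.1] F [-0.3  0.1  0.7] w -0.0 q [-19.  11. 109.  37.  80. -36.] tilt 39.9
[-0.002, 0.14, 0.002] [0.008, 0.003, -0.002]
```

View pics/w6.png

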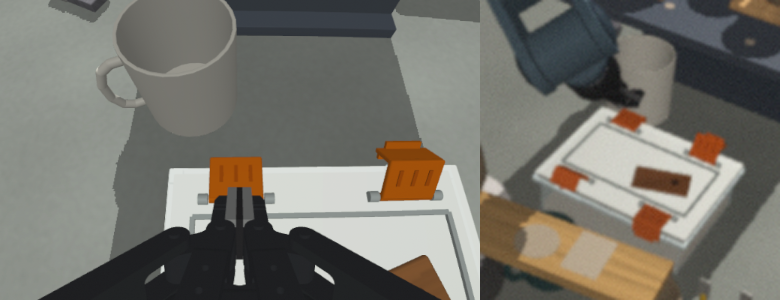

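The near left clip is now flat (236,180) and the far left (410,170) is still open. Next, the far left clip.

```bash
python3 -m creep '[0,0.05,0,0,0,0,0,0.1,0,0,0,0,-0.002,0.14,0.002,0,0,0,-0.002,0.14,0.002,0,0,0]' | head -2;python3 to.py $(python3 bx.py 70 74 116 40 70 80 110 40 70 85 105.5 40 70 90 103 40 70 94 100.5 40 70 97 97.5 40 70 98 96 40)
```

```text
clock: 10.45
tcp_pos: [674.2, 104.2, 138.3]
10.45 [674.2 104.2 138.3] F [-0.5 -0.1 -0.5] w 0.2 q [-14.  28.  88.  38.  81. -30.] tilt 40.0
[0.001, 0.001, 0.03] [-0.001, -0.0, -0.004]
[0.001, 0.001, 0.038] [-0.001, -0.0, -0.004]
[0.002, 0.001, 0.045] [-0.001, -0.0, -0.004]
[0.005, 0.001, 0.05] [-0.001, -0.0, -0.004]
[0.006, 0.001, 0.054] [-0.001, -0.0, -0.004]
[0.006, 0.001, 0.059] [-0.001, -0.0, -0.004]
[0.006, 0.001, 0.06] [-0.001, -0.0, -0.004]
```

```bash
python3 -m creep '[0.001,0.001,0.015,0,0,0,0.001,0.001,0.03,0,0,0,0.001,0.001,0.038,0,0,0,0.002,0.001,0.045,0,0,0,0.005,0.001,0.05,0,0,0,0.006,0.001,0.054,0,0,0,0.006,0.001,0.058,0,0,0,0.006,0.001,0.06,0,0,0]'; python3 to.py
```

```text
clock: 11.45
tcp_pos: [673.4, 144.0, 101.5]
ee_rot: [[-0.053, 0.998, -0.04], [0.766, 0.066, 0.64], [0.641, 0.003, -0.767]]
ft_force: [-2.2, -5.4, 6.2]
width: -0.0
grip_force: 3.2
11.45 [673.4 144.  101.5] F [-2.2 -5.4  6.2] w -0.0 q [-11.  30.  89.  40.  76. -30.] tilt 39.9
```

```bash
python3 -m creep '[-0.001,0,0.002,0,0,0,-0.002,0,0.003,0,0,0,-0.003,0,0.004,0,0,0,-0.003,0,0.0045,0,0,0]'
```

```text
clock: 11.95
tcp_pos: [673.2, 146.0, 97.2]
ee_rot: [[-0.053, 0.998, -0.041], [0.763, 0.068, 0.642], [0.644, 0.003, -0.765]]
ft_force: [-5.9, -7.3, 17.0]
width: -0.1
grip_force: 8.4
```

```bash
python3 -m creep '[0,0,-0.05,0,0,0,0,0,-0.1,0,0,0,0,0,-0.13,0,0,0]'|head -2;  python3 to.py $(python3 bx.py -70 -40 190 0); python3 - <<'E'
from bench import env
import cv2,numpy as np
p,d=env.camera("wrist")
q,_=env.camera("scene")
a=cv2.resize(p[...,::-1],(480,300)); b=cv2.resize(q[130:290,300:460,::-1],(300,300),interpolation=cv2.INTER_CUBIC)
cv2.imwrite("pics/w7.png",np.hstack([a,b]))
E
```

```text
clock: 12.32
tcp_pos: [678.3, 61.9, 195.1]
12.32 [678.3  61.9 195.1] F [-0.5  0.5 -0.6] w -0.1 q [-18.  25.  86.  37.  87. -29.] tilt 39.9
[-0.043, -0.14, -0.03] [0.005, -0.887, -0.004]
```

View pics/w7.png

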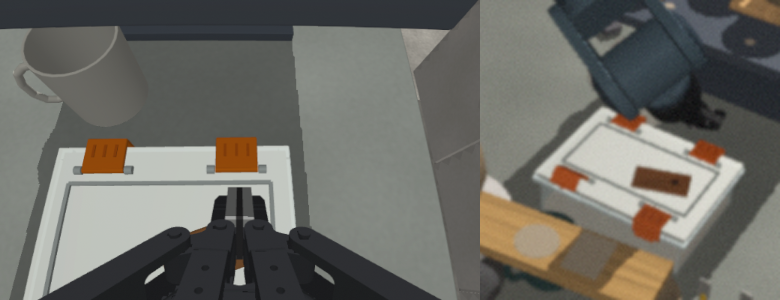

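Both left clips, at (106,155) and (237,155), are flat. The near right clip comes last.

```bash
python3 -m creep '[-0.02,-0.05,-0.03,0,-0.2,0,-0.043,-0.1,-0.03,0,-0.5,0,-0.043,-0.14,-0.03,0,-0.8,0,-0.043,-0.14,-0.03,0,-0.887,0,-0.043,-0.14,-0.03,0,-0.887,0,-0.043,-0.14,-0.03,0,-0.887,0]'|head -2;  python3 to.py $(python3 bx.py -70 -76 128 0)
```

```text
clock: 13.18
tcp_pos: [541.0, 2.3, 187.4]
13.18 [541.    2.3 187.4] F [ 0.8 -0.3 -0.1] w -0.2 q [-12.   2. 107.   0.  71. -16.] tilt 0.2
[-0.038, 0.001, 0.059] [-0.002, -0.004, -0.003]
```

```bash
python3 -m creep '[-0.038,0.001,0.03,0,0,0,-0.038,0.001,0.059,0,0,0,-0.038,0.001,0.059,0,0,0]'|head -2;  python3 to.py $(python3 bx.py  -70 -76 120 0 -70 -77 114 0 -70 -80 109 0 -70 -83 104 0 -70 -87 99 0 -70 -91 94 0 -70 -92 90 0 )
```

```text
clock: 13.55
tcp_pos: [542.9, -36.6, 126.3]
13.55 [542.9 -36.6 126.3] F [ 1.1  0.1 -0. ] w 0.1 q [-16.   7. 109.   0.  64. -20.] tilt 0.2
[0.001, 0.002, 0.006] [-0.008, -0.005, -0.007]
[-0.0, 0.002, 0.012] [-0.008, -0.005, -0.007]
[-0.003, 0.002, 0.017] [-0.008, -0.005, -0.007]
[-0.006, 0.002, 0.022] [-0.008, -0.005, -0.007]
[-0.01, 0.002, 0.027] [-0.008, -0.005, -0.007]
[-0.014, 0.002, 0.032] [-0.008, -0.005, -0.007]
[-0.015, 0.002, 0.036] [-0.008, -0.005, -0.007]
```

```bash
python3 -m creep '[0.001,0.002,0.006,0,0,0,0,0.002,0.012,0,0,0,-0.003,0.002,0.017,0,0,0,-0.006,0.002,0.022,0,0,0,-0.01,0.002,0.027,0,0,0,-0.014,0.002,0.032,0,0,0,-0.015,0.002,0.036,0,0,0,-0.015,0.002,0.036,0,0,0]'
```

```text
clock: 14.55
tcp_pos: [547.5, -51.1, 93.0]
ee_rot: [[-0.066, 0.998, -0.001], [0.998, 0.066, 0.001], [0.001, -0.001, -1.0]]
ft_force: [0.2, -0.0, -0.0]
width: -0.4
grip_force: 0.0
```

```bash
python3 -m creep '[0,0,0.001,0,0,0,0,0,0.002,0,0,0]'
```

```text
clock: 14.8
tcp_pos: [547.8, -51.1, 92.4]
ee_rot: [[-0.066, 0.998, -0.001], [0.998, 0.066, 0.001], [0.001, -0.001, -1.0]]
ft_force: [-6.6, 1.0, 11.1]
width: -0.1
grip_force: 5.7
```

Contact at 92.4 means it is shut. I'll lift away and check everything.

```bash
python3 -m creep '[0,0,-0.06,0,0,0,0,0,-0.12,0,0,0,0,0,-0.18,0,0,0,-0.03,-0.1,-0.25,0,0,0,-0.03,-0.15,-0.25,0,0,0,-0.03,-0.15,-0.25,0,0,0]' | head -2; python3 - <<'E'
from bench import env
import cv2,numpy as np
p,_=env.camera("side"); q,_=env.camera("scene")
f=lambda i:cv2.resize(i[...,::-1],(400,500),interpolation=cv2.INTER_CUBIC)
cv2.imwrite("pics/end.png",np.hstack([f(p[60:260,200:360]),f(q[140:340,300:460])]))
E
```

```text
clock: 15.55
tcp_pos: [398.6, -91.3, 342.5]
```

View pics/end.png

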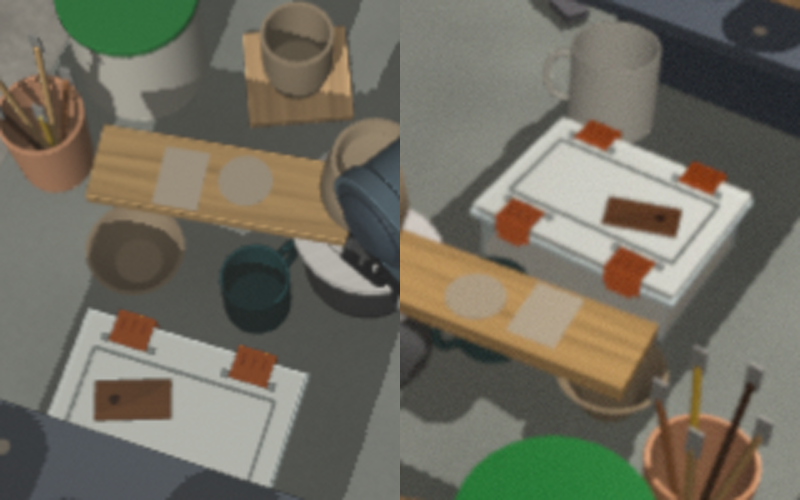

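All four clips are down (right view: 597,135; 703,178; 520,222; 630,272). The board is clear of the box, and the jar and bystanders are in place.

```bash
python3 -c "
from bench import env
print(env.hand_in())"
```

```text
the job is handed in; nothing more can be done
None
```

The job is handed in, with no score returned: the board was swung clear of the box with the jar still on it, and the clips were snapped down in the order far right, near left, far left, near right.

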